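Free and reset the bag stop of a pouch sealer

ROBOT

A 7-joint arm with a two-finger parallel gripper is mounted at the origin on the work surface. World frame = base frame: x ahead of the robot, y to its left, z up, the work surface at z = 0. Lengths are in m, angles in rad, forces in N, time in s.
With the tool pointing down it reaches from about 0.35 to 0.9 m from the base axis. Payload 7.2 kg.
Tool frame: the origin (TCP) lies at the very end of the fingers, on their centre line; the grasp point (between the pads) lies 19 mm behind it; z points along the fingers, y is the direction in which the jaws open and shut (so a half turn about z gives the same grasp; the last joint's range is limited). The gripper opens to 88 mm and grips with 3 to 60 N. Pads are 20 mm wide; open, the fingers measure 115 mm over their backs; the gripper's body (75 mm by 178 mm) begins 61 mm behind the grasp point.
Start: joints at [-1.389, 0.411, -0.013, 1.596, 0.006, 1.134, -0.082], TCP at [0.155, 0.606, 0.223] pointing down, gripper open.
Joint ranges: [-2.95, 2.95], [-0.29, 1.99], [-1.47, 1.44], [0.14, 2.54], [-1.03, 4.17], [0.13, 1.85], [-2.86, 2.86]. Speed limits (rad/s): [2.39, 2.39, 3.01, 3.01, 3.14, 3.14, 3.14].

INTERFACE

Orientations are given as a rotation vector (axis times angle).
In Python, from station import bot, camera, outline_of, place_of gives the robot as it stands. The module is installed in compiled form; this text tells all that it offers.
- The arm moves only by the tool drive_tool, never from a script. Its argument "deltas" is one flat list of numbers, 7 for each row, row after row: the shift along the world's x, y, z in cm, then the turn, a rotation vector about the world's x, y, z in degrees, then the opening, from 0 (shut) to 1 (fully open). A call has 1 to 5 rows; each row is the pose to reach, as a shift and turn from the pose commanded when the call began; what a row does not reach only later rows make up. A row lasts 1/12 s, in which the tool goes at most 41.7 mm and 7.16 degrees, less where a joint would pass 70% of its speed; a pose out of reach is approached as far as the arm can. A call with a gripper value outside its range is refused whole. The fingers move at their own pace and stop on an object; "grip_force" is the grip in N (left out, the last holds). Time passes only in rows, so rows that repeat a pose let the fingers close. It gives the time, the measured TCP pose, the force and the opening at its end, in the units of the state.
- bot.state(): the state, without advancing time (a new reading comes with each control period).
- camera(name): name is "scene" or "top" or "wrist"; returns a dict with "image" (480x640x3 uint8, blue, green, red), "z_map" (480x640 float32, m along the optical axis (not along the pixel's ray), 0 where there is no reading), "fovy" (degrees; the focal length in pixels is half the picture's height over the tangent of half this angle, whatever the lens; pixels are square), "cx", "cy" (the principal point, pixels), "pose" (4x4, takes a point from camera to world coordinates); the wrist camera has in their place "mount" (4x4, takes a point from camera to tool coordinates, whose origin is the TCP and whose axes are the flange's). Camera axes: x right, y down, z forward; pixel columns grow to the right and rows downward; lengths in m; the calibration is good to about 2 mm. A picture is of the moment at which its call begins: read the wrist's pose just before it.
- bot.finish_job(): hands the job in, once; it reports no verdict.
Trained networks look in a picture, given as the dict that the camera call returned (one of the last four; its "shot" number tells which), for a name from the list of things; names that differ only in an ending like _2 or _b are one class to them, and where a whole thing is asked for, a point or a joint stands for the part that bears it (a point fixed in the world has none). Each returns a list of dicts, best first, with "conf" (0 to 1); they miss things now and then, are a little off and sometimes report something else, mostly with a low value. They report only what shows in the picture. A call takes as long as a camera call.
- outline_of(picture, thing): "mask" (480x640 bool, what is visible of it) and "centre" ([column, row] in pixels, amid what is visible of it).
- place_of(picture, thing): "centre" ([column, row] in pixels: a listed point, or the origin of a listed thing).
The state is a dict: "t": time; "joint_positions": joint angles; "qd": joint speeds; "joint_efforts": joint torques, N m; "ee_pos": TCP position; "orientation": TCP orientation; "force": force on the tool from outside, world axes, zero at the start; "torque": the same for the moment, N m; "finger_gap": finger opening in m.
Only numpy, scipy, OpenCV 4.12 (cv2) and the standard library are available. Lean on these libraries where they do the work, as an engineer would, in place of code of your own. Each camera call takes 0.05 s, during which the arm holds its last target.

TASK

Change the pouch sealer over to the short drip-bag pouches: rolling a fingertip gently along the knurled rim of the black lock knob, back it off anticlockwise by two to three full turns, then push the bag stop with a fingertip towards the seal bar until it is fully home against its end stop. Do not pinch or grip the knob, do not shift the stop while it is still clamped, and leave the knob loose and the cups, spoon and other things where they are.

Things in the scene. Friction and masses are not known exactly. Their poses are not given: they have to be found in the camera images.
- sealer: table-top pouch sealer with a grey bag bench, fixed; origin on the table. Its axes, mm: flat bed x -120 to 120, y -215 to 100, top at z 45; white base with the seal bar x -180 to 180, y 101 to 186, 61 high (jaw 70), press arm fixed half raised over it, up to z 205 at its +x end. Knob's upright axis at x 0, y -145. Guide strips 5 high on the bed at x -26 and 26 run under the knob
- lock_knob: lock nut: black plastic knob, knurled rim, upright axis, on a spring washer that clamps the stop's tongue to the bed. Origin on the axis, within 1 mm of bed height when tight; this frame does not turn with the knob and rises 1.5 mm per turn. Rim: diameter 56 mm, from 12.5 to 42.5 mm above the origin. A raised aluminium index rib on top, 10 to 23 mm off the axis, shows its turning
- knob_top (a point): centre of the knob's top face, on its axis, about 45 mm above the bed when tight; axes stay parallel to the sealer's
- lock_turn (a joint): knob angle, rad: 0 tight (as found, index rib along the sealer's +x), grows anticlockwise seen from above (loosening); 6.28 a full turn; thread ends at 25. Stiff: 0.06 N m, about 2 N at the rim; stays where left. A fingertip pressed on the rim with 4 to 10 N and moved along it carries it round with little slip
- bag_stop (a joint): bag stop position in m along the sealer's +y (towards the seal bar): 0 farthest from the bar, 0.05 its end stop nearest the bar (fully home). Starts between 0 and 0.018. Loose, it slides with about 2 N and stays where left; clamped (until about 1.6 turns), it holds against 20 N
- stop_face (a point): bag stop: upright aluminium plate on the bed, 200 mm long (along the sealer's x), 4 mm thick, 34 mm tall. Point: middle of the top edge of the face that looks to the knob (-y of the sealer). Pushing that face along the sealer's +y moves it home. Its tongue, 42 mm wide, 5.5 mm high, runs from this face under the knob
- cup_bed: clear plastic drip-bag cup with a paper filter in its mouth, 58 mm wide, 62 mm high, standing on the sealer's bed about 90 mm to the robot's side (-x of the sealer) of the knob and some 20 mm farther out; bystander; origin at its underside
- spoon: brass dosing spoon, 170 mm long, up to 52 mm wide, lying on the sealer's bed along the seal bar, between bar and stop (the stop does not reach it); bystander; origin under its middle
- cup_side: the same kind of cup on the table to the robot's right; bystander
- cup_pair: the same kind of cup on the table to the robot's right; bystander
- paper_cups: tall brown paper cup, 80 mm wide, 120 mm high, on the robot's left; bystander
- spray: white bottle, 68 mm wide, 170 mm high, on the robot's left; bystander
- brush: wooden-handled bench brush, 190 mm long, on the robot's right; bystander
- tape: cardboard ring of a tape roll, 90 mm across, 24 mm high, on the robot's right; bystander

How it is judged:
On the way, in this order (a step that is already met when the one before it is completed fails the run):
1. the lock knob is backed off about two full turns (value of joint lock_turn above 11.94 rad), for 0.2 s.
2. the bag stop is pushed home towards the seal bar (value of joint bag_stop above 0.047 m), for 0.2 s.
At the end, for the whole second after the job is handed in: The knob stands two to three full turns looser than at the start (1.85 to 3.15 turns pass), the bag stop is within 3 mm of its end stop nearest the seal bar, and both are at rest (value of joint lock_turn between 11.62 and 19.79 rad and value of joint bag_stop above 0.047 m and velocity of joint lock_turn below 0.1 rad/s and velocity of joint bag_stop below 0.005 m/s); the robot touches nothing.
It fails at once if the knob is unscrewed more than 3.25 turns (value of joint lock_turn above 20.42 rad).
It fails at once if the bag stop is shifted (over 4 mm) while still clamped, with the knob less than 1.75 turns loose (distance of stop_face from where it was at the start of the episode above 0.004 m and value of joint lock_turn below 11 rad).
It fails at once if the knob is gripped between the fingers (hand over the knob and over 18 N on it) (horizontal distance between the grasp point and knob_top below 0.022 m and contact force between the fingers and lock_knob above 18 N).
It fails at once if the knob is pressed hard (over 60 N from the fingers) (contact force between the fingers and lock_knob above 60 N).
It fails at once if a bystander is shifted by more than 25 mm (distance of any of cup_bed, spoon, cup_side, cup_pair, paper_cups, spray, brush, tape from where it was at the start of the episode above 0.025 m).
It also fails if it takes over 64 s, if anything falls off the work surface, if the arm or the gripper's body presses on something with over 40 N, if the wrist force passes 120 N, or if a joint passes its speed limit or range.

## Working session

There is one attempt and no reset: what is moved stays moved. The work goes in short steps, Python scripts to look and compute and a tool call to move; the robot and the scene stay as the last step left them, time stands still between calls to the robot, and variables do not carry over. Pictures are saved under pics/ and viewed, and the job is handed in when it is done.

Besides the shell and the picture viewer there is one more tool, called after "Emit:" as name(argument=value, ...) on one line, values as JSON. drive_tool: Moves the arm, as the interface text tells. Its arguments: {"type":"object","properties":{"deltas":{"type":"array","items":{"type":"number"}},"grip_force":{"type":"number"}},"required":["deltas"]}

```bash
mkdir -p pics; cat > h.py <<'E'
import numpy as np, cv2
from station import bot, camera, outline_of, place_of
from scipy.spatial.transform import Rotation as R
def f(p): return p["image"].shape[0]/2/np.tan(np.radians(p["fovy"])/2)
def world(p,u,v,z,T=None):
    T=p["pose"] if T is None else T
    q=np.array([(u-p["cx"])/f(p)*z,(v-p["cy"])/f(p)*z,z,1]); return (T@q)[:3]
def ray_at_z(p,u,v,h,T=None):
    T=p["pose"] if T is None else T
    d=T[:3,:3]@np.array([(u-p["cx"])/f(p),(v-p["cy"])/f(p),1]); o=T[:3,3]
    return o+d*(h-o[2])/d[2]
E
python3 - <<'E'
from h import *
s=bot.state();print({k:np.round(v,3) for k,v in s.items()})
for n in("scene","top"):
    p=camera(n);cv2.imwrite(f"pics/{n}0.png",p["image"]);print(n,np.round(p["pose"],3).tolist(),p["fovy"])
    for t in("lock_knob","knob_top","stop_face","sealer","cup_bed","spoon"):
        for r in place_of(p,t)[:1]:
            u,v=r["centre"];z=p["z_map"][int(v),int(u)]
            print(t,np.round(r["centre"]),round(r["conf"],2),np.round(world(p,u,v,z),4), np.round(ray_at_z(p,u,v,{'knob_top':.09,'stop_face':.079,'sealer':0,'lock_knob':.045}.get(t,.045)),4))
E
```

```text
{'t': np.float64(0.0), 'joint_positions': array([-1.389,  0.412, -0.013,  1.597,  0.006,  1.134, -0.082]), 'qd': array([ 0.002,  0.002,  0.001, -0.   , -0.001,  0.001, -0.001]), 'joint_efforts': array([ 1.0000e-03, -5.8796e+01,  6.4200e-01, -2.9107e+01, -5.4000e-02,
        1.9000e-02,  0.0000e+00]), 'ee_pos': array([0.154, 0.605, 0.222]), 'orientation': array([-3.910e-01, -3.117e+00,  3.000e-03]), 'force': array([ 0.189, -0.119,  0.426]), 'torque': array([ 0.016, -0.042,  0.016]), 'finger_gap': np.float64(0.088)}
scene [[0.788, 0.496, -0.364, 0.953], [0.615, -0.634, 0.469, -0.522], [0.002, -0.594, -0.805, 0.995], [0.0, 0.0, 0.0, 1.0]] 56.152003445144565
lock_knob [313. 286.] 0.83 [ 0.6014 -0.0787  0.0879] [ 0.5848 -0.0577  0.045 ]
knob_top [310. 276.] 0.79 [ 0.578  -0.0586  0.0891] [ 0.5783 -0.059   0.09  ]
stop_face [334. 246.] 0.62 [0.5636 0.0553 0.0753] [0.5652 0.053  0.079 ]
sealer [338. 260.] 0.63 [0.5855 0.0439 0.0467] [0.5674 0.0718 0.    ]
cup_bed [281. 272.] 0.62 [ 0.5209 -0.1009  0.1016] [ 0.4936 -0.0742  0.045 ]
spoon [341. 226.] 0.8 [0.5247 0.1409 0.0485] [0.5231 0.1433 0.045 ]
top [[-0.001, -0.996, 0.089, 0.414], [-1.0, 0.002, 0.008, 0.024], [-0.008, -0.089, -0.996, 1.358], [0.0, 0.0, 0.0, 1.0]] 47.200557515237385
lock_knob [363. 205.] 0.84 [ 0.5775 -0.0555  0.0936] [ 0.5838 -0.0586  0.045 ]
knob_top [366. 205.] 0.67 [ 0.5761 -0.0611  0.0975] [ 0.577  -0.0616  0.09  ]
stop_face [315. 212.] 0.8 [0.5631 0.0559 0.0853] [0.5638 0.0561 0.079 ]
sealer [305. 216.] 0.68 [0.557  0.081  0.0432] [0.5617 0.0829 0.    ]
cup_bed [374. 241.] 0.68 [ 0.4933 -0.0794  0.096 ] [ 0.4965 -0.0835  0.045 ]
spoon [278. 235.] 0.72 [0.5108 0.1436 0.064 ] [0.5123 0.1454 0.045 ]
```

View pics/top0.png

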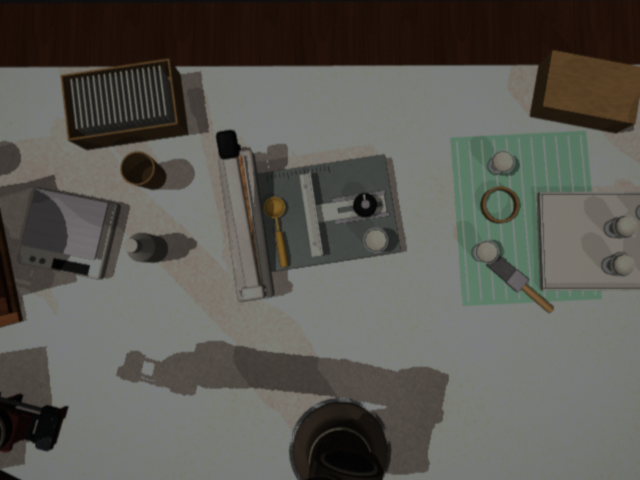

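View pics/scene0.png

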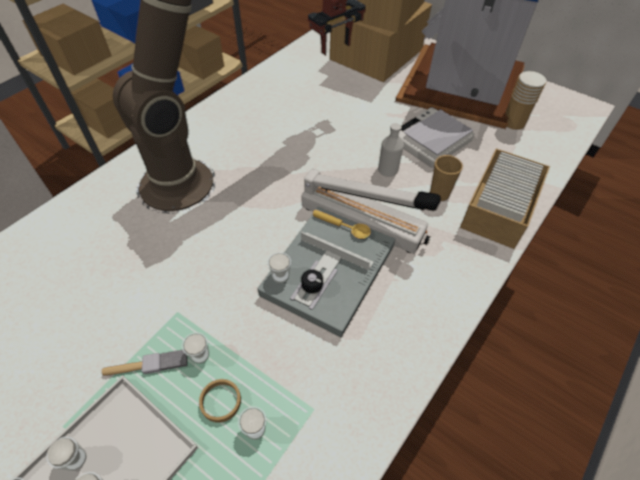

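```bash
python3 - <<'E'
from h import *
p=camera("top")
m=outline_of(p,"lock_knob")[0]["mask"]
v,u=np.nonzero(m); z=p["z_map"][v,u]
P=np.array([world(p,a,b,c) for a,b,c in zip(u,v,z) if c>0])
print(np.percentile(P,[2,50,98],axis=0).round(4))
Q=P[(P[:,2]>.083)];c,r=cv2.minEnclosingCircle((Q[:,:2]*1000).astype(np.float32));print(c,r,len(Q))
m=outline_of(p,"bag_stop")[0]["mask"]
v,u=np.nonzero(m); z=p["z_map"][v,u]
P=np.array([world(p,a,b,c) for a,b,c in zip(u,v,z) if c>0])
Q=P[P[:,2]>.07]; print(len(Q),cv2.minAreaRect((Q[:,:2]*1000).astype(np.float32)),np.percentile(Q[:,2],[5,50,95]))
# bed points
V,U=np.mgrid[0:480,0:640]
Z=p["z_map"]; ff=f(p)
W=np.stack([(U-p["cx"])/ff*Z,(V-p["cy"])/ff*Z,Z],-1)@p["pose"][:3,:3].T+p["pose"][:3,3]
b=(abs(W[...,2]-.045)<.004)&(W[...,0]>.35)&(W[...,0]<.8)&(abs(W[...,1])<.3)
n,l,st,_=cv2.connectedComponentsWithStats(b.astype(np.uint8))
i=1+np.argmax(st[1:,4]);q=W[l==i];print(len(q),np.median(q[:,2]),cv2.minAreaRect((q[:,:2]*1000).astype(np.float32)))
np.save("W.npy",W)
E
```

```text
[[ 0.5533 -0.0832  0.0725]
 [ 0.5775 -0.0589  0.09  ]
 [ 0.6036 -0.0343  0.0954]]
(578.9490356445312, -59.337703704833984) 27.57792091369629 404
147 ((582.6845703125, 34.11885070800781), (153.45303344726562, 179.4505157470703), 46.394283294677734) [0.07477113 0.07934894 0.08459966]
8396 0.04544953084052583 ((566.3892822265625, 27.808929443359375), (239.6893768310547, 316.4007263183594), 8.671852111816406)
```

Emit:
drive_tool(deltas=[8, -14, 8, 0, 0, 22.9, 0, 8, -14, 8, 0, 0, 22.9, 0, 8, -14, 8, 0, 0, 22.9, 0, 8, -14, 8, 0, 0, 22.9, 0, 8, -14, 8, 0, 0, 22.9, 0], grip_force=20)

```text
t: 1.27
ee_pos: [0.2385, 0.462, 0.3057]
orientation: [-0.229, 3.13, 0.003]
force: [0.3, 0.9, -0.2]
finger_gap: 0.0581
```

Emit:
drive_tool(deltas=[10, -17, 0, 0, 0, 0, 0, 10, -17, 0, 0, 0, 0, 0, 10, -17, 0, 0, 0, 0, 0, 10, -17, 0, 0, 0, 0, 0, 10, -17, 0, 0, 0, 0, 0])

```text
t: 1.68
ee_pos: [0.3359, 0.2926, 0.3029]
orientation: [-0.231, 3.132, 0.0]
force: [0.8, -0.1, -0.5]
finger_gap: 0.025
```

Emit:
drive_tool(deltas=[10, -17, 0, 0, 0, 0, 0, 10, -17, 0, 0, 0, 0, 0, 10, -17, 0, 0, 0, 0, 0, 10, -17, 0, 0, 0, 0, 0, 10, -17, 0, 0, 0, 0, 0])

```text
t: 2.1
ee_pos: [0.4358, 0.1224, 0.303]
orientation: [-0.231, 3.132, -0.0]
force: [1.3, 0.9, 0.4]
finger_gap: 0.0003
```

```bash
python3 - <<'E'
from h import *
s=bot.state();print({k:np.round(s[k],4) for k in("t","ee_pos","orientation","force","finger_gap")})
p=camera("wrist");cv2.imwrite("pics/w1.png",p["image"])
T=np.eye(4);T[:3,:3]=R.from_rotvec(s["orientation"]).as_matrix();T[:3,3]=s["ee_pos"];print(np.round(T,3));T=T@p["mount"]
for t,h in(("knob_top",.09),("stop_face",.079),("cup_bed",.045)):
    for r in place_of(p,t)[:1]:
        u,v=r["centre"];print(t,r["centre"],r["conf"],ray_at_z(p,u,v,h,T).round(4))
for t in ("lock_knob","cup_bed"):
  o=outline_of(p,t)
  if o:
    v,u=np.nonzero(o[0]["mask"]);z=p["z_map"][v,u];P=np.array([world(p,a,b,c,T) for a,b,c in zip(u,v,z) if c>0])
    m=np.percentile(P[:,2],95); Q=P[P[:,2]>(.084 if t=="lock_knob" else .095)]
    print(t,m,cv2.minEnclosingCircle((Q[:,:2]*1000).astype(np.float32)) if len(Q) else None)
E
```

```text
{'t': np.float64(2.1), 'ee_pos': array([0.4358, 0.1224, 0.303 ]), 'orientation': array([-0.2306,  3.1319, -0.    ]), 'force': array([1.2589, 0.8504, 0.3778]), 'finger_gap': np.float64(0.0003)}
[[-0.989 -0.146  0.001  0.436]
 [-0.146  0.989  0.     0.122]
 [-0.001 -0.    -1.     0.303]
 [ 0.     0.     0.     1.   ]]
knob_top [140.4, 318.3] 0.62 [ 0.582  -0.0639  0.09  ]
stop_face [250.1, 313.5] 0.6 [0.5638 0.0559 0.079 ]
cup_bed [146.3, 230.6] 0.94 [ 0.4927 -0.0802  0.045 ]
lock_knob 0.09188686048746465 ((580.4481201171875, -60.126609802246094), 28.714088439941406)
cup_bed 0.10792775955433052 ((496.0721435546875, -81.70834350585938), 29.142845153808594)
```

View pics/w1.png

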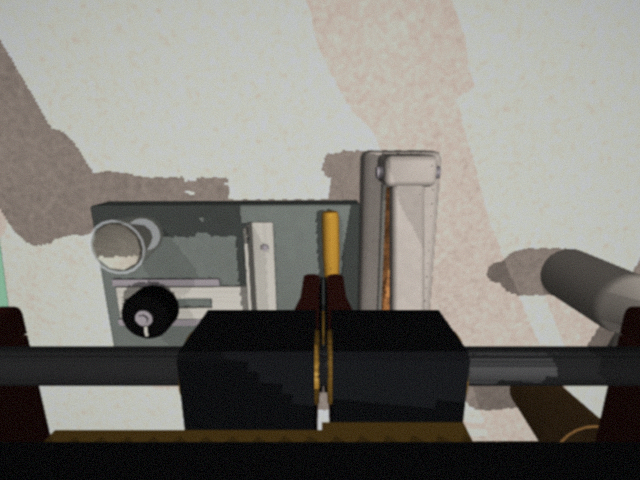

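Emit:
drive_tool(deltas=[8, -14, 0, 0, 0, 0, 0, 8, -14, 0, 0, 0, 0, 0, 8, -14, 0, 0, 0, 0, 0, 8, -14, 0, 0, 0, 0, 0, 8, -14, 0, 0, 0, 0, 0])

```text
t: 2.82
ee_pos: [0.5166, -0.0195, 0.3027]
orientation: [-0.227, 3.132, -0.005]
force: [-1.8, 0.6, -0.7]
finger_gap: 0.0007
```

Emit:
drive_tool(deltas=[6.3, -10.3, 0, 0, 0, 0, 0, 6.3, -10.3, 0, 0, 0, 0, 0, 6.3, -10.3, 0, 0, 0, 0, 0, 6.3, -10.3, -4, 0, 0, 0, 0, 6.3, -10.3, -8, 0, 0, 0, 0])

```text
t: 3.23
ee_pos: [0.5799, -0.1184, 0.2231]
orientation: [-0.233, 3.128, -0.002]
force: [0.8, 0.5, -1.8]
finger_gap: 0.0002
```

Emit:
drive_tool(deltas=[0, 0, -4, 0, 0, 0, 0, 0, 0, -8, 0, 0, 0, 0, 0, 0, -11, 0, 0, 0, 0, 0, 0, -13, 0, 0, 0, 0, 0, 0, -14.6, 0, 0, 0, 0])

```text
t: 3.65
ee_pos: [0.5766, -0.1147, 0.0738]
orientation: [0.239, -3.129, -0.002]
force: [0.0, 0.5, 0.3]
finger_gap: 0.0002
```

Emit:
drive_tool(deltas=[0, 0, -1.5, 0, 0, 0, 0, 0, 0, -1.5, 0, 0, 0, 0])

```text
t: 3.82
ee_pos: [0.5758, -0.1146, 0.0584]
orientation: [0.239, -3.127, -0.003]
force: [-0.5, 0.4, -0.4]
finger_gap: 0.0003
```

Emit:
drive_tool(deltas=[0, 0, 0, 0, 0, 0, 0, 0, 0, 0, 0, 0, 0, 0, 0, 0, 0, 0, 0, 0, 0])

```text
t: 4.07
ee_pos: [0.5784, -0.1169, 0.0628]
orientation: [-0.236, 3.131, 0.0]
force: [0.1, 0.5, -0.1]
finger_gap: 0.0006
```

Emit:
drive_tool(deltas=[-0.15, 1.2, 0, 0, 0, 0, 0, -0.15, 1.2, 0, 0, 0, 0, 0, -0.15, 1.2, 0, 0, 0, 0, 0])

```text
t: 4.32
ee_pos: [0.5763, -0.1039, 0.0622]
orientation: [-0.238, 3.132, 0.001]
force: [-0.8, -0.8, -0.3]
finger_gap: 0.0007
```

Emit:
drive_tool(deltas=[0, 0.3, 0, 0, 0, 0, 0, 0, 0.3, 0, 0, 0, 0, 0])

```text
t: 4.48
ee_pos: [0.5761, -0.1017, 0.0618]
orientation: [-0.236, 3.132, 0.001]
force: [0.3, -0.5, -0.1]
finger_gap: 0.0008
```

Emit:
drive_tool(deltas=[0, 0.3, 0, 0, 0, 0, 0, 0, 0.3, 0, 0, 0, 0, 0])

```text
t: 4.65
ee_pos: [0.576, -0.0988, 0.0616]
orientation: [0.236, -3.133, -0.0]
force: [-0.4, -0.3, -1.1]
finger_gap: 0.0002
```

Emit:
drive_tool(deltas=[0, 0.2, 0, 0, 0, 0, 0, 0, 0.2, 0, 0, 0, 0, 0])

```text
t: 4.82
ee_pos: [0.576, -0.0977, 0.0617]
orientation: [0.235, -3.133, 0.001]
force: [1.2, -0.7, -0.7]
finger_gap: 0.0006
```

Emit:
drive_tool(deltas=[0, 0.2, 0, 0, 0, 0, 0, 0, 0.2, 0, 0, 0, 0, 0])

```text
t: 4.98
ee_pos: [0.576, -0.0973, 0.0618]
orientation: [-0.233, 3.133, -0.003]
force: [-0.1, -5.1, -0.0]
finger_gap: 0.0005
```

```bash
python3 - <<'E'
from h import *
s=bot.state();print({k:np.round(s[k],4) for k in("t","ee_pos","force")})
p=camera("wrist");q=camera("scene");cv2.imwrite("pics/w2.png",np.hstack([cv2.resize(p["image"],(400,300)),cv2.resize(q["image"][180:360,220:440],(367,300))]))
E
```

```text
{'t': np.float64(4.9833), 'ee_pos': array([ 0.576 , -0.0973,  0.0618]), 'force': array([-0.1023, -5.0683, -0.008 ])}
```

View pics/w2.png

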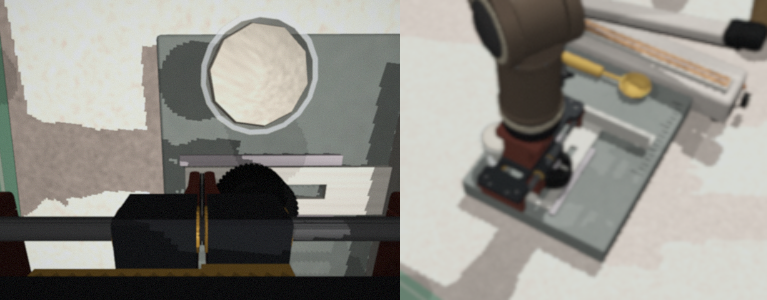

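```bash
cat > path.py <<'E'
import numpy as np
def path(Rr,a=10,b=8.6,step=6.0,x0=-9.1,end=75):
    P=[(x0,-b-Rr)]
    for x in np.arange(x0,a,.1):P.append((x,-b-Rr))
    def arc(cx,cy,d0,d1):
        for d in np.radians(np.arange(d0,d1,.2)):P.append((cx+Rr*np.cos(d),cy+Rr*np.sin(d)))
    arc(a,-b,-90,0)
    for y in np.arange(-b,b,.1):P.append((a+Rr,y))
    arc(a,b,0,90)
    for x in np.arange(a,-a,-.1):P.append((x,b+Rr))
    arc(-a,b,90,90+end)
    P=np.array(P);s=np.r_[0,np.cumsum(np.linalg.norm(np.diff(P,axis=0),axis=1))]
    S=np.arange(0,s[-1],step);return np.c_[np.interp(S,s,P[:,0]),np.interp(S,s,P[:,1])],s[-1]
if __name__=="__main__":
    Q,L=path(26);t=np.radians(8.55);M=np.array([[np.cos(t),-np.sin(t)],[np.sin(t),np.cos(t)]])
    W=Q@M.T;print(L,len(Q))
    for k in range(0,len(W)-1,5):
        print(k,Q[k].round(1),[[float(v) for v in r] for r in ((W[k+1:k+6]-W[k])/10).round(2)])
E
python3 path.py
```

```text
171.92451358403187 29
0 [ -9.1 -34.6] [[0.59, 0.09], [1.19, 0.18], [1.78, 0.27], [2.36, 0.4], [2.9, 0.66]]
5 [ 20.6 -32.3] [[0.46, 0.38], [0.83, 0.85], [1.08, 1.4], [1.19, 1.99], [1.17, 2.58]]
10 [36.  -8.5] [[-0.09, 0.59], [-0.18, 1.19], [-0.27, 1.78], [-0.44, 2.35], [-0.75, 2.87]]
15 [32.9 20.9] [[-0.41, 0.43], [-0.91, 0.76], [-1.47, 0.97], [-2.07, 1.04], [-2.67, 0.98]]
20 [ 8.  34.6] [[-0.59, -0.09], [-1.19, -0.18], [-1.78, -0.27], [-2.36, -0.42], [-2.88, -0.71]]
25 [-21.6  31.9] [[-0.45, -0.4], [-0.79, -0.89], [-1.02, -1.44]]
```

Emit:
drive_tool(deltas=[0.59, 0.09, 0, 0, 0, 0, 0, 1.19, 0.18, 0, 0, 0, 0, 0, 1.78, 0.27, 0, 0, 0, 0, 0, 2.36, 0.4, 0, 0, 0, 0, 0, 2.9, 0.66, 0, 0, 0, 0, 0])

```text
t: 5.5
ee_pos: [0.6053, -0.0916, 0.062]
orientation: [-0.232, 3.133, -0.005]
force: [0.4, -5.9, 0.2]
finger_gap: 0.0004
```

```bash
python3 - <<'E'
from h import *
s=bot.state();print({k:np.round(s[k],4) for k in("t","ee_pos","force")})
p=camera("wrist");q=camera("top");cv2.imwrite("pics/w3.png",np.hstack([cv2.resize(p["image"],(400,300)),cv2.resize(q["image"][130:280,240:440],(400,300))]))
E
```

```text
{'t': np.float64(5.5), 'ee_pos': array([ 0.6053, -0.0916,  0.062 ]), 'force': array([ 0.4172, -5.8862,  0.2157])}
```

View pics/w3.png

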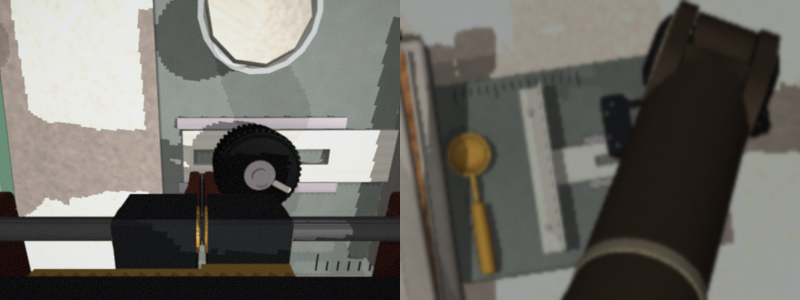

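Emit:
drive_tool(deltas=[0.46, 0.38, 0, 0, 0, 0, 0, 0.83, 0.85, 0, 0, 0, 0, 0, 1.08, 1.4, 0, 0, 0, 0, 0, 1.19, 1.99, 0, 0, 0, 0, 0, 1.17, 2.58, 0, 0, 0, 0, 0])

```text
t: 6.02
ee_pos: [0.6208, -0.0644, 0.0627]
orientation: [-0.233, 3.125, -0.005]
force: [10.5, -2.9, -5.3]
finger_gap: 0.0003
```

Emit:
drive_tool(deltas=[-0.09, 0.59, 0, 0, 0, 0, 0, -0.18, 1.19, 0, 0, 0, 0, 0, -0.27, 1.78, 0, 0, 0, 0, 0, -0.44, 2.35, 0, 0, 0, 0, 0, -0.75, 2.87, 0, 0, 0, 0, 0])

```text
t: 6.43
ee_pos: [0.6132, -0.0329, 0.0627]
orientation: [-0.236, 3.125, -0.0]
force: [8.5, 2.7, -2.0]
finger_gap: 0.0006
```

Emit:
drive_tool(deltas=[-0.41, 0.43, 0, 0, 0, 0, 0, -0.91, 0.76, 0, 0, 0, 0, 0, -1.47, 0.97, 0, 0, 0, 0, 0, -2.07, 1.04, 0, 0, 0, 0, 0, -2.67, 0.98, 0, 0, 0, 0, 0])

```text
t: 6.85
ee_pos: [0.5837, -0.0213, 0.0621]
orientation: [-0.239, 3.13, 0.004]
force: [1.6, 5.3, 1.5]
finger_gap: 0.0002
```

Emit:
drive_tool(deltas=[-0.59, -0.09, 0, 0, 0, 0, 0, -1.19, -0.18, 0, 0, 0, 0, 0, -1.78, -0.27, 0, 0, 0, 0, 0, -2.36, -0.42, 0, 0, 0, 0, 0, -2.88, -0.71, 0, 0, 0, 0, 0])

```text
t: 7.27
ee_pos: [0.5539, -0.0284, 0.0619]
orientation: [-0.239, 3.132, 0.005]
force: [-1.5, 6.3, 3.7]
finger_gap: 0.0003
```

```bash
python3 - <<'E'
from h import *
s=bot.state();print({k:np.round(s[k],4) for k in("t","ee_pos","force")})
p=camera("wrist");q=camera("top");cv2.imwrite("pics/w4.png",np.hstack([cv2.resize(p["image"],(400,300)),cv2.resize(q["image"][130:280,240:440],(400,300))]))
E
```

```text
{'t': np.float64(7.2667), 'ee_pos': array([ 0.5539, -0.0284,  0.0619]), 'force': array([-1.5354,  6.2584,  3.6509])}
```

View pics/w4.png

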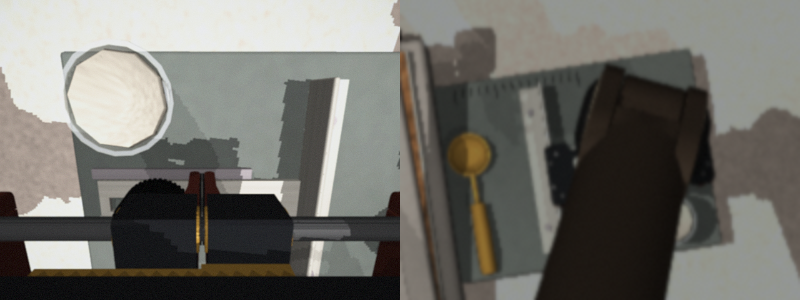

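Emit:
drive_tool(deltas=[-0.45, -0.4, 0, 0, 0, 0, 0, -0.79, -0.89, 0, 0, 0, 0, 0, -1.02, -1.44, 0, 0, 0, 0, 0, -1.1, -0.1, 0, 0, 0, 0, 0, -1.1, -0.1, 1, 0, 0, 0, 0])

```text
t: 7.78
ee_pos: [0.5413, -0.0305, 0.0705]
orientation: [0.237, -3.129, -0.002]
force: [-0.3, 0.4, 0.3]
finger_gap: 0.0005
```

Emit:
drive_tool(deltas=[0, 0, 3, 0, 0, 0, 0, 0, 0, 5, 0, 0, 0, 0, 0.8, -2, 5, 0, 0, 0, 0, 2, -5, 5, 0, 0, 0, 0, 3.5, -7.8, 5, 0, 0, 0, 0])

```text
t: 8.2
ee_pos: [0.5784, -0.1108, 0.1232]
orientation: [-0.239, 3.131, 0.001]
force: [1.1, -0.1, 0.2]
finger_gap: 0.0005
```

Emit:
drive_tool(deltas=[0, 0, 0, 0, 0, 0, 0, 0, 0, -2, 0, 0, 0, 0, 0, 0, -6, 0, 0, 0, 0, 0, 0, -6, 0, 0, 0, 0])

```text
t: 8.53
ee_pos: [0.5742, -0.1095, 0.0568]
orientation: [0.236, -3.125, -0.002]
force: [-1.0, -0.0, 0.2]
finger_gap: 0.0005
```

```bash
python3 - <<'E'
from h import *
s=bot.state();print({k:np.round(s[k],4) for k in("t","ee_pos","force")})
p=camera("wrist");q=camera("scene");cv2.imwrite("pics/w5.png",np.hstack([cv2.resize(p["image"],(400,300)),cv2.resize(q["image"][180:360,220:440],(367,300))]))
E
```

```text
{'t': np.float64(8.5333), 'ee_pos': array([ 0.5742, -0.1095,  0.0568]), 'force': array([-1.0335, -0.0078,  0.2317])}
```

View pics/w5.png

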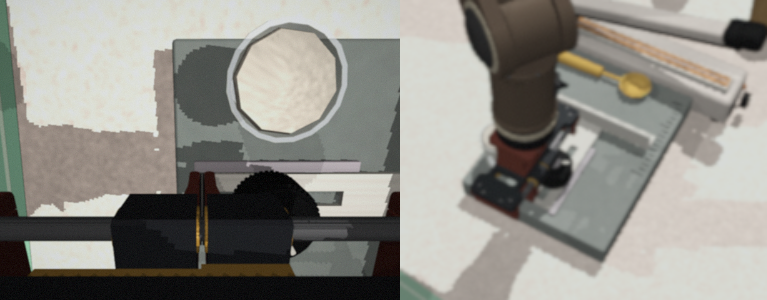

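Emit:
drive_tool(deltas=[0, 0, 0, 0, 0, 0, 0, 0, 0.3, 0, 0, 0, 0, 0, -0.1, 0.8, 0, 0, 0, 0, 0, -0.18, 1.2, 0, 0, 0, 0, 0, -0.18, 1.5, 0, 0, 0, 0, 0])

```text
t: 9.05
ee_pos: [0.5767, -0.097, 0.0631]
orientation: [-0.234, 3.13, -0.004]
force: [-1.9, -11.3, 3.7]
finger_gap: -0.0001
```

Emit:
drive_tool(deltas=[0, 0, 0, 0, 0, 0, 0])

```text
t: 9.13
ee_pos: [0.5767, -0.0973, 0.063]
orientation: [-0.234, 3.13, -0.004]
force: [0.8, -5.8, 2.5]
finger_gap: 0.0001
```

Emit:
drive_tool(deltas=[0.59, 0.09, 0, 0, 0, 0, 0, 1.19, 0.18, 0, 0, 0, 0, 0, 1.78, 0.27, 0, 0, 0, 0, 0, 2.36, 0.4, 0, 0, 0, 0, 0, 2.9, 0.66, 0, 0, 0, 0, 0])

```text
t: 9.55
ee_pos: [0.6056, -0.0915, 0.0629]
orientation: [-0.233, 3.131, -0.005]
force: [0.4, -6.5, 1.9]
finger_gap: 0.0003
```

```bash
python3 - <<'E'
from h import *
s=bot.state();print({k:np.round(s[k],4) for k in("t","ee_pos","force")})
p=camera("wrist");cv2.imwrite("pics/w6.png",p["image"])
E
```

```text
{'t': np.float64(9.55), 'ee_pos': array([ 0.6056, -0.0915,  0.0629]), 'force': array([ 0.3614, -6.4989,  1.8986])}
```

View pics/w6.png

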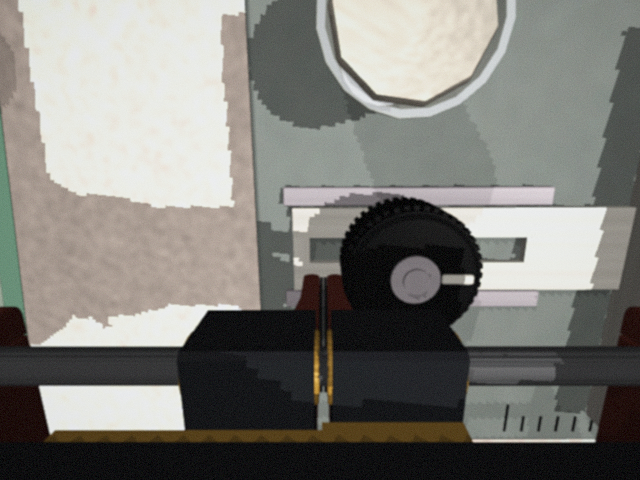

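Emit:
drive_tool(deltas=[0.46, 0.38, 0, 0, 0, 0, 0, 0.83, 0.85, 0, 0, 0, 0, 0, 1.08, 1.4, 0, 0, 0, 0, 0, 1.19, 1.99, 0, 0, 0, 0, 0, 1.17, 2.58, 0, 0, 0, 0, 0])

```text
t: 10.02
ee_pos: [0.6209, -0.0642, 0.0636]
orientation: [-0.234, 3.124, -0.005]
force: [9.5, -2.6, -1.7]
finger_gap: 0.0005
```

Emit:
drive_tool(deltas=[-0.09, 0.59, 0, 0, 0, 0, 0, -0.18, 1.19, 0, 0, 0, 0, 0, -0.27, 1.78, 0, 0, 0, 0, 0, -0.44, 2.35, 0, 0, 0, 0, 0, -0.75, 2.87, 0, 0, 0, 0, 0])

```text
t: 10.43
ee_pos: [0.6134, -0.0329, 0.0636]
orientation: [-0.237, 3.124, -0.001]
force: [7.9, 2.8, 0.1]
finger_gap: 0.0001
```

Emit:
drive_tool(deltas=[-0.41, 0.43, 0, 0, 0, 0, 0, -0.91, 0.76, 0, 0, 0, 0, 0, -1.47, 0.97, 0, 0, 0, 0, 0, -2.07, 1.04, 0, 0, 0, 0, 0, -2.67, 0.98, 0, 0, 0, 0, 0])

```text
t: 10.85
ee_pos: [0.584, -0.0212, 0.063]
orientation: [-0.24, 3.129, 0.004]
force: [2.5, 6.0, 3.3]
finger_gap: 0.0003
```

Emit:
drive_tool(deltas=[-0.59, -0.09, 0, 0, 0, 0, 0, -1.19, -0.18, 0, 0, 0, 0, 0, -1.78, -0.27, 0, 0, 0, 0, 0, -2.36, -0.42, 0, 0, 0, 0, 0, -2.88, -0.71, 0, 0, 0, 0, 0])

```text
t: 11.27
ee_pos: [0.5542, -0.0282, 0.0627]
orientation: [-0.24, 3.131, 0.005]
force: [-0.6, 6.7, 4.5]
finger_gap: 0.0002
```

Emit:
drive_tool(deltas=[-0.45, -0.4, 0, 0, 0, 0, 0, -0.79, -0.89, 0, 0, 0, 0, 0, -1.02, -1.44, 0, 0, 0, 0, 0, -1.1, -0.1, 0, 0, 0, 0, 0, -1.1, -0.1, 1, 0, 0, 0, 0])

```text
t: 11.68
ee_pos: [0.5414, -0.0302, 0.071]
orientation: [0.238, -3.13, -0.002]
force: [-0.1, 0.2, -0.7]
finger_gap: 0.0003
```

Emit:
drive_tool(deltas=[0, 0, 3, 0, 0, 0, 0, 0, 0, 7, 0, 0, 0, 0, 0, 0, 7, 0, 0, 0, 0])

```text
t: 11.93
ee_pos: [0.5463, -0.0335, 0.1487]
orientation: [-0.234, 3.123, -0.0]
force: [1.7, -0.3, -0.2]
finger_gap: 0.0006
```

```bash
python3 - <<'E'
from h import *
s=bot.state();print({k:np.round(s[k],4) for k in("t","ee_pos","force")})
p=camera("wrist");q=camera("scene");cv2.imwrite("pics/w7.png",np.hstack([cv2.resize(p["image"],(400,300)),cv2.resize(q["image"][180:360,220:440],(367,300))]))
E
```

```text
{'t': np.float64(11.9333), 'ee_pos': array([ 0.5463, -0.0335,  0.1487]), 'force': array([ 1.6654, -0.3345, -0.1965])}
```

View pics/w7.png

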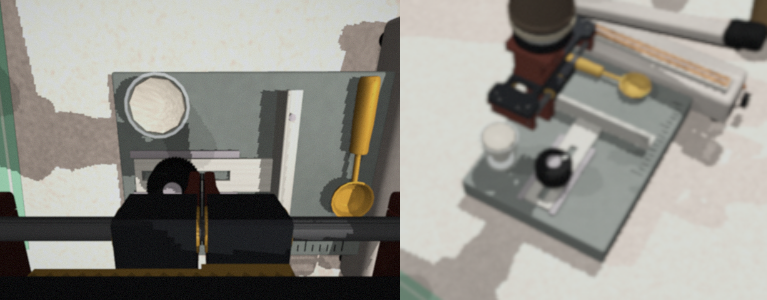

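Emit:
drive_tool(deltas=[1.2, 3.2, 0, 0, 0, 0, 0, 2.3, 6.4, 0, 0, 0, 0, 0, 2.3, 6.4, -3, 0, 0, 0, 0, 2.3, 6.4, -6, 0, 0, 0, 0, 2.3, 6.4, -7.5, 0, 0, 0, 0])

```text
t: 12.45
ee_pos: [0.5635, 0.0323, 0.0631]
orientation: [0.238, -3.128, 0.0]
force: [-0.7, 0.4, -1.1]
finger_gap: 0.0006
```

Emit:
drive_tool(deltas=[0, 0, 0, 0, 0, 0, 0, 0, 0, 0, 0, 0, 0, 0, 0, 0, 0, 0, 0, 0, 0])

```text
t: 12.7
ee_pos: [0.566, 0.031, 0.0673]
orientation: [-0.235, 3.132, -0.0]
force: [0.2, -0.2, 0.5]
finger_gap: 0.0001
```

```bash
python3 - <<'E'
from h import *
p=camera("wrist");q=camera("scene");cv2.imwrite("pics/w8.png",np.hstack([cv2.resize(p["image"],(400,300)),cv2.resize(q["image"][180:360,220:440],(367,300))]))
s=bot.state();print(s["ee_pos"])
t=camera("top")
for n,h in(("knob_top",.093),("stop_face",.079)):
  for c in(q,t):
    for r in place_of(c,n)[:1]:
      print(n,r["centre"],r["conf"],ray_at_z(c,*r["centre"],h).round(4))
# rib: bright pixels on top of knob in scene
r=outline_of(q,"lock_knob")
if r:
  m=r[0]["mask"];g=cv2.cvtColor(q["image"],cv2.COLOR_BGR2GRAY);v,u=np.nonzero(m&(g>90))
  P=np.array([ray_at_z(q,a,b,.095) for a,b in zip(u,v)]);print((P[:,:2]*1000).round(0).tolist()[:40])
E
```

```text
[0.56646076 0.03108628 0.0678924 ]
knob_top [313.4, 276.9] 0.68 [ 0.5875 -0.0594  0.093 ]
knob_top [364.6, 202.3] 0.56 [ 0.5839 -0.0586  0.093 ]
stop_face [332.8, 247.3] 0.58 [0.5653 0.049  0.079 ]
[[592.0, -43.0], [575.0, -60.0], [577.0, -59.0], [579.0, -57.0], [581.0, -56.0], [582.0, -54.0], [584.0, -53.0], [590.0, -49.0], [592.0, -47.0], [594.0, -46.0], [577.0, -63.0], [579.0, -61.0], [580.0, -60.0], [584.0, -57.0], [586.0, -55.0], [588.0, -54.0], [590.0, -52.0], [592.0, -51.0], [594.0, -49.0], [577.0, -66.0], [578.0, -65.0], [580.0, -63.0], [588.0, -58.0], [590.0, -56.0], [580.0, -67.0], [582.0, -66.0], [584.0, -64.0], [588.0, -61.0], [590.0, -60.0], [592.0, -58.0], [582.0, -69.0], [584.0, -68.0], [586.0, -66.0], [588.0, -65.0], [590.0, -63.0], [591.0, -62.0], [593.0, -61.0], [586.0, -70.0], [588.0, -69.0], [589.0, -67.0]]
```

View pics/w8.png

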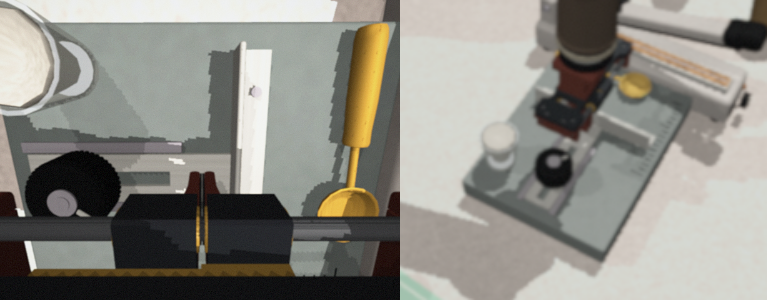

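Emit:
drive_tool(deltas=[-0.09, 0.6, -0.6, 0, 0, 0, 0, -0.18, 1.19, -0.6, 0, 0, 0, 0, -0.27, 1.78, -0.6, 0, 0, 0, 0, -0.36, 2.37, -0.6, 0, 0, 0, 0, -0.45, 2.97, -0.6, 0, 0, 0, 0])

```text
t: 13.52
ee_pos: [0.5607, 0.0613, 0.0604]
orientation: [0.235, -3.132, 0.001]
force: [-0.3, -1.8, -1.6]
finger_gap: 0.0006
```

Emit:
drive_tool(deltas=[-0.06, 0.4, 0, 0, 0, 0, 0, -0.12, 0.8, 0, 0, 0, 0, 0, -0.18, 1.19, 0, 0, 0, 0, 0, -0.24, 1.58, 0, 0, 0, 0, 0, -0.3, 1.98, 0, 0, 0, 0, 0])

```text
t: 13.93
ee_pos: [0.5581, 0.08, 0.0606]
orientation: [-0.235, 3.133, -0.002]
force: [1.1, -18.1, -0.7]
finger_gap: 0.0004
```

Emit:
drive_tool(deltas=[-0.03, 0.2, 0, 0, 0, 0, 0, -0.03, 0.2, 0, 0, 0, 0, 0, -0.03, 0.2, 0, 0, 0, 0, 0])

```text
t: 14.18
ee_pos: [0.5582, 0.0798, 0.0607]
orientation: [-0.232, 3.133, -0.005]
force: [0.5, -9.6, -1.3]
finger_gap: 0.0005
```

```bash
python3 - <<'E'
from h import *
p=camera("wrist");q=camera("scene");cv2.imwrite("pics/w9.png",np.hstack([cv2.resize(p["image"],(400,300)),cv2.resize(q["image"][180:360,220:440],(367,300))]))
E
```

```text
(no output)
```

View pics/w9.png

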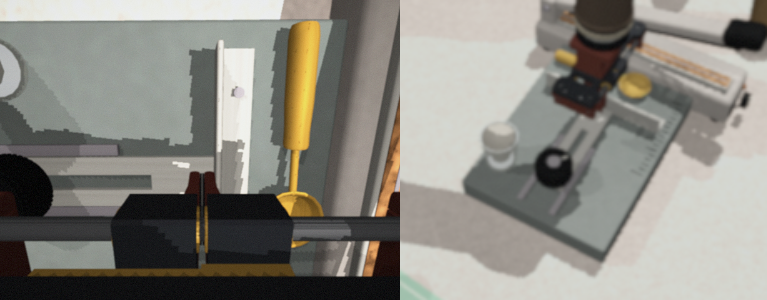

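Emit:
drive_tool(deltas=[-0.04, 0.3, 0, 0, 0, 0, 0, -0.04, 0.3, 0, 0, 0, 0, 0, -0.04, 0.3, 0, 0, 0, 0, 0])

```text
t: 14.53
ee_pos: [0.5581, 0.0798, 0.0607]
orientation: [-0.228, 3.132, -0.01]
force: [2.2, -16.4, -1.4]
finger_gap: 0.0002
```

Emit:
drive_tool(deltas=[0.1, -0.8, 0, 0, 0, 0, 0, 0.25, -1.8, 0, 0, 0, 0, 0, 0.25, -1.8, 3, 0, 0, 0, 0, 0.25, -1.8, 7, 0, 0, 0, 0, 0.25, -1.8, 10, 0, 0, 0, 0])

```text
t: 14.95
ee_pos: [0.5603, 0.0675, 0.1628]
orientation: [-0.234, 3.132, 0.001]
force: [0.3, 0.5, 1.0]
finger_gap: 0.0004
```

Emit:
drive_tool(deltas=[-4, 2, 4, 0, 0, 0, 0, -7, 4, 8, 0, 0, 0, 0, -10, 4, 10, 0, 0, 0, 0, -12, 4, 12, 0, 0, 0, 0, -14, 4, 12, 0, 0, 0, 0])

```text
t: 15.37
ee_pos: [0.4201, 0.1089, 0.2846]
orientation: [-0.237, 3.127, 0.005]
force: [0.7, 0.4, 0.2]
finger_gap: 0.0006
```

```bash
python3 - <<'E'
from h import *
s=bot.state();print(s["t"],s["ee_pos"],s["force"])
q=camera("scene");t=camera("top")
for n,h in(("knob_top",.0935),("stop_face",.079),("cup_bed",.045),("spoon",.045)):
  for c in(q,t):
    for r in place_of(c,n)[:1]:
      print(n,np.round(r["centre"]),round(r["conf"],2),ray_at_z(c,*r["centre"],h).round(4))
a=cv2.resize(q["image"][220:320,240:400],(400,300),interpolation=cv2.INTER_CUBIC);b=cv2.resize(t["image"][130:280,240:440],(400,300))
cv2.imwrite("pics/w10.png",np.hstack([a,b]))
E
```

```text
15.3667 [0.42005469 0.10892877 0.28455992] [0.65125178 0.35829289 0.22030283]
knob_top [313. 276.] 0.76 [ 0.5861 -0.0576  0.0935]
knob_top [365. 205.] 0.62 [ 0.5782 -0.0599  0.0935]
stop_face [340. 236.] 0.81 [0.5575 0.0903 0.079 ]
stop_face [301. 213.] 0.59 [0.5615 0.0891 0.079 ]
cup_bed [279. 273.] 0.86 [ 0.4937 -0.0795  0.045 ]
cup_bed [372. 237.] 0.59 [ 0.5069 -0.0791  0.045 ]
spoon [339. 228.] 0.69 [0.5243 0.1343 0.045 ]
spoon [279. 234.] 0.85 [0.5147 0.1435 0.045 ]
```

View pics/w10.png

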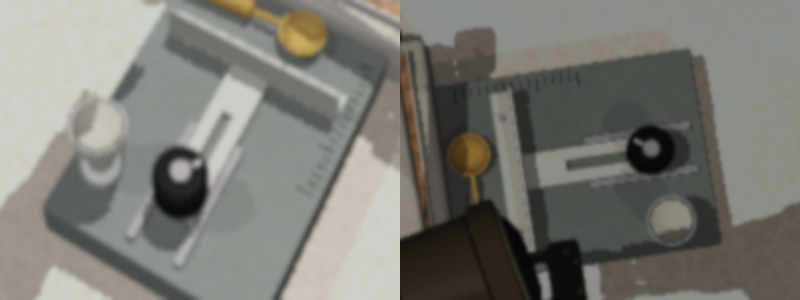

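```bash
python3 -c "
from station import bot
print(bot.finish_job())"
```

```text
the job is handed in; nothing more can be done
None
```

The knob is backed off about 2.15 turns and the bag stop is pushed home against its end stop. I handed the job in at about 15.4 s; it gives no verdict, so these are my own readings.

**Knob:** I turned it anticlockwise with the closed fingertip in two sweeps along the rim, passing on the side away from the cup. The forces I read on the knob peaked at about 12 N. The index rib reads about 50–60° past two full turns, roughly 13.4–13.6 rad. I counted the turns from the sweep length, which fits a mid-way check with the rib at 7.85 rad.

**Bag stop:** I pushed it with the fingertip after that. It moved about 34 mm, then stayed put to within 0.2 mm while the push rose to 16 N, well above its sliding friction. That travel fits a starting position of about 16 mm, within the stated range.

**Finish:** the arm is clear of everything, with the force reading near zero. The knob is left loose.

**Checks that disagreed:**
- **Cup on the bed:** the scene camera puts it about 5 mm from its first reading, the top camera about 12 mm. The finger never came near it, and in the pictures it has not visibly moved.
- **Spoon:** the scene camera differs by about 9 mm from its first reading and the top camera by about 3 mm. It also looks unmoved.
- **Knob top:** the two cameras differ by about 8 mm, which I put down to network scatter.
- **Other objects:** I did not measure the remaining bystanders again, but the arm never worked near them.

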